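Shut the activity case and lock its finger-slot latch

ROBOT

A 6-joint arm with a two-finger parallel gripper is mounted at the origin on the work surface. World frame = base frame: x ahead of the robot, y to its left, z up, the work surface at z = 0. Lengths are in m, angles in rad, forces in N, time in s.
With the tool pointing down it reaches from about 0.375 to 0.9 m from the base axis. Payload 3.1 kg.
Tool frame: the origin (TCP) lies on the centre line of the jaws, within the pads' length; the fingertips stand 19 mm ahead of it and the grasp point (between the pads) is the TCP; z points along the fingers, y is the direction in which the jaws open and shut (so a half turn about z gives the same grasp; the last joint's range is limited). The gripper opens to 85 mm and grips with 20 to 120 N. Pads are 22 mm wide; open, the fingers measure 114 mm over their backs; the gripper's body (76 mm by 85 mm) begins 54 mm behind the grasp point. The pads swing forward as they close: fully open they stand 13 mm farther back than shut.
Start: joints at [1.159, 0.527, 1.433, -0, 1.181, -0.178], TCP at [0.144, 0.608, 0.25] pointing down, gripper open.
Joint ranges: [-3.08, 3.08], [-0.75, 2.2], [0.22, 2.44], [-1.43, 4.57], [0, 2.65], [-2.85, 2.85]. Speed limits (rad/s): [2.79, 2.79, 3.14, 3.14, 3.14, 3.14].

INTERFACE

Orientations are given as a unit quaternion [x, y, z, w].
In Python, from station import manip, imaging, workorder gives the robot as it stands.
- The arm moves only by the shell command python3 -m creep 'ROWS' [FORCE]. ROWS is a JSON object of lists of equal length, an entry for each row: "claw": the finger opening in cm, from 0 to 8.54; "dp": the shift along the tool's x, y, z in cm, a list of three; "roll": the turn about the tool's z in rad. In form: {"claw": [claw, ...], "dp": [[dx, dy, dz], ...], "roll": [roll, ...]}. A call has 1 to 12 rows; each row is the pose to reach, as a shift and turn from the pose commanded when the call began, along the tool's axes at that moment; what a row does not reach only later rows make up. A row lasts 1/10 s, in which the tool goes at most 50 mm and 8.59 degrees, less where a joint would pass 70% of its speed; a pose out of reach is approached as far as the arm can. A call with a gripper value outside its range is refused whole. The fingers move at their own pace and stop on an object; FORCE is the grip in N (left out, the last holds). Time passes only in rows, so rows that repeat a pose let the fingers close. It gives the time, the measured TCP pose, the force and the opening at its end, in the units of the state.
- manip.sense(): the state, without advancing time (a new reading comes with each control period).
- imaging.snapshot(name): name is "side" or "top" or "wrist"; returns a dict with "image" (480x640x3 uint8, red, green, blue), "z_map" (480x640 float32, m along the optical axis (not along the pixel's ray), 0 where there is no reading), "vfov" (degrees; the focal length in pixels is half the picture's height over the tangent of half this angle, whatever the lens; pixels are square), "cx", "cy" (the principal point, pixels), "R" (3x3) and "t" (3): a world point X has camera coordinates R X + t. Camera axes: x right, y down, z forward; pixel columns grow to the right and rows downward; lengths in m; the calibration is good to about 2 mm. A picture is of the moment at which its call begins.
- workorder.sign_off(): hands the job in, once; it reports no verdict.
The state is a dict: "t": time; "q": joint angles; "qd": joint speeds; "tau": joint torques, N m; "tcp_pos": TCP position; "tool_rot": TCP orientation; "force": force on the tool from outside, world axes, zero at the start; "ft_torque": the same for the moment, N m; "finger_gap": opening from 0.0 (shut) to 1.0 (fully open).
Only numpy, scipy, OpenCV 4.12 (cv2) and the standard library are available. Lean on these libraries where they do the work, as an engineer would, in place of code of your own. Each camera call takes 0.05 s, during which the arm holds its last target.

TASK

The lid of the low plywood activity case stands ajar. Push it down with a fingertip until it is fully shut, then set a fingertip in the slot of the round latch on the lid and turn it a quarter turn clockwise (seen from above), up to its stop, so that the lid is locked. Nothing is to be gripped or lifted: do not raise the lid any further than it stands, and leave the mug, the jar and the wooden block where they are.

Things in the scene. Friction and masses are not known exactly. Their poses are not given: they have to be found in the camera images.
- case: plywood box fixed to the table, 240 (x) by 260 (y) by 80 mm high; origin: centre of its underside, x pointing away from the robot, z up. Its lid, 240 by 260 by 10 mm, is hinged along the far rim (axis along y at x = +120, z = 80 mm); its free edge is the near one, at x = -120 mm when shut; the top is then 90 mm above the table. A lip inside the near wall is the latch's keeper.
- lid (a joint): angle of the lid, rad: 0 = fully shut, grows as the free (near) edge rises; starts at 0.2 to 0.4. The hinge is stiff: the lid stays where it is left and takes about 1 to 4 N on the free edge to go down. It cannot shut if the latch has been turned past about 0.65 rad beforehand: the tongue then meets the keeper.
- lid_corner (a point): a bare place on the lid's top face, good for pushing it down: 45 mm in from the free edge and 95 mm to the case's -y side of the middle; it turns with the lid. With the lid shut it lies at x = -75, y = -95, z = 90 mm in the case's frame.
- cam (a joint): turn of the latch, rad: 0 = slot parallel to the lid's free edge (unlocked), grows clockwise seen from above, up to a hard stop at 1.571, where the slot runs square to the free edge (locked). Starts between 0 and 0.3. It turns freely with slight friction (0.07 N m) and stays where it is left.
- latch (a point): on the latch's axis, at the slot's floor: grey disc 80 mm across with pale cheeks, on the lid's top, 50 mm in from the free edge (case frame, lid shut: x -70, y 0, z 94 mm). The two raised cheeks leave a straight slot 30 mm wide, 15 mm deep, open at both ends, inner faces 66 mm long, cheek tops 109 mm above the table when shut. Site y runs along the slot, z out of the lid.
- mug_mid (a point): white mug, 76 mm across, 90 mm high, loose, to be left alone; point at its centre
- jar_mid (a point): closed amber glass jar, 64 mm across, 95 mm high, loose, to be left alone; point at its centre
- block_mid (a point): plain wooden block, 50 by 50 by 60 mm high, loose, to be left alone; point at its centre

How it is judged:
By the outcome, as a careful person would: the job done as asked, in the order asked, and still so for the second after the job is handed in, with the robot touching nothing.
It also fails if it takes over 45 s, if anything falls off the work surface, if the arm or the gripper's body presses on something with over 40 N, if the wrist force passes 120 N, or if a joint passes its speed limit or range.

## Working session

There is one attempt and no reset: what is moved stays moved. The work goes in short steps, Python scripts to look and compute and a shell command to move; the robot and the scene stay as the last step left them, time stands still between calls to the robot, and variables do not carry over. Pictures are saved under pics/ and viewed, and the job is handed in when it is done.

```bash
mkdir -p pics; ls
python3 - <<'E'
from station import manip, imaging, workorder
import cv2,numpy as np
print(manip.sense())
for n in ["side","top","wrist"]:
    s=imaging.snapshot(n); cv2.imwrite(f"pics/{n}0.png",s["image"][:,:,::-1]); np.savez(f"{n}0.npz",**s)
    print(n,s["vfov"],s["cx"],s["cy"],s["R"],s["t"])
E
```

```text
pics
{'t': 0.0, 'q': array([ 1.15948649e+00,  5.28484444e-01,  1.43388020e+00,  3.69631972e-05,
        1.18136808e+00, -1.78494129e-01]), 'qd': array([ 0.00120424, -0.00115312,  0.00070145, -0.0011036 ,  0.00181183,
        0.0009484 ]), 'tau': array([-7.82553307e-04, -4.42352986e+01, -1.78023201e+01, -1.21314856e-04,
        8.24723917e-03,  1.09750025e-05]), 'tcp_pos': array([0.14389156, 0.60753867, 0.24932935]), 'tool_rot': array([ 1.16152052e-01,  9.93230867e-01, -1.01887870e-03, -3.27355095e-04]), 'force': array([ 0.71900982,  0.36869448, -0.22324775]), 'ft_torque': array([-0.04534631, -0.0091325 ,  0.00958635]), 'finger_gap': 0.9963961775959335}
side 54.883200647408394 326.27796333664713 239.41561926264424 [[ 0.97995439 -0.19918755  0.0037021 ]
 [-0.14688714 -0.73495333 -0.66201795]
 [ 0.13458661  0.64820361 -0.74947884]] [-0.53993325  0.16916562  0.66323545]
top 57.01096340067635 316.6222777121372 237.37204425681293 [[ 0.02940465 -0.99955513 -0.00499069]
 [-0.99151403 -0.02853485 -0.12682935]
 [ 0.12663052  0.00867771 -0.991912  ]] [0.00589835 0.57344856 0.66333817]
wrist 70.03603399284816 319.9794316231762 244.22020610624924 [[ 0.23042287  0.97308818 -0.00216657]
 [ 0.9294968  -0.21944059  0.29644818]
 [ 0.28799479 -0.07032226 -0.95504648]] [-0.62375754 -0.03776788  0.38056509]
```

View pics/side0.png

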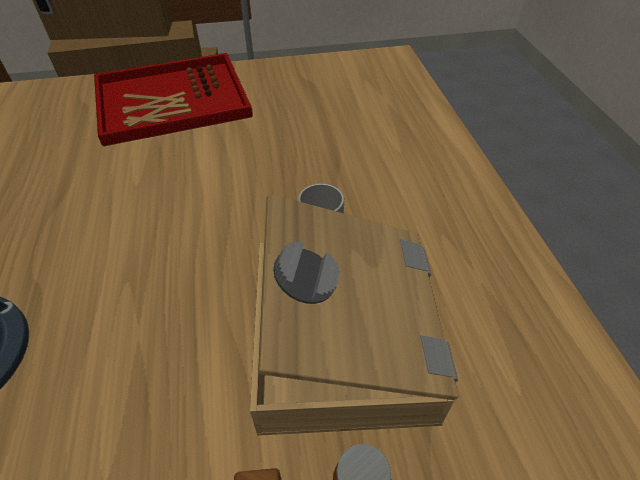

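View pics/top0.png

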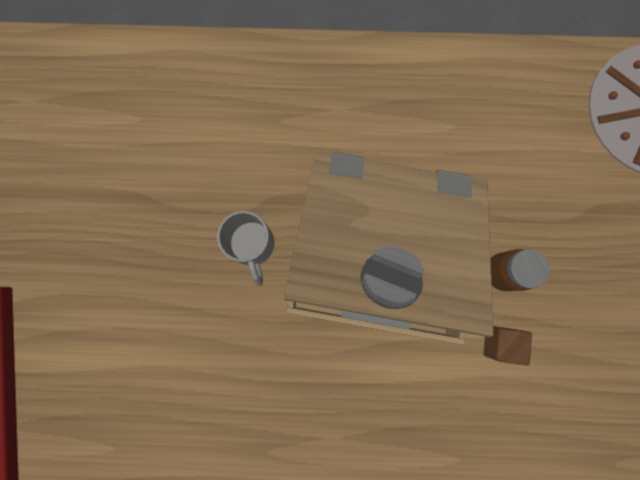

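View pics/wrist0.png

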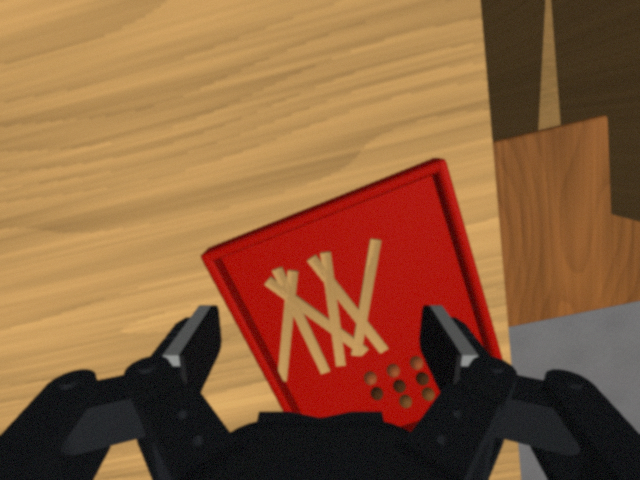

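The top view shows the case (lid corners about (316,152), (488,180), (492,333), (287,300)). The latch disc is at (392,278), the mug at (245,238), the jar at (527,270) and the block at (514,346). Next I'll measure these from depth.

```bash
cat > h.py <<'E'
import numpy as np, cv2
def cloud(s):
    z=s["z_map"]; h,w=z.shape; f=h/2/np.tan(np.radians(float(s["vfov"]))/2)
    v,u=np.mgrid[:h,:w]
    C=np.stack([(u-s["cx"])/f*z,(v-s["cy"])/f*z,z],-1)
    return (C-s["t"])@s["R"]      # R^T (C-t)
def proj(s,X):
    c=s["R"]@np.asarray(X)+s["t"]; f=480/2/np.tan(np.radians(float(s["vfov"]))/2)
    return c[:2]/c[2]*f+[s["cx"],s["cy"]]
E
python3 - <<'E'
from h import *
for n in ["top","side"]:
    s=np.load(n+"0.npz"); P=cloud(s); z=s["z_map"]
    print(n,"valid",(z>0).mean(),"table z",np.median(P[400:470,100:200,2] if n=="top" else P[300:400,100:200,2]))
    if n=="top":
        pts={"hingeL":(330,185),"lidc":(390,220),"lidR":(475,250),"latch":(392,278),"nearR":(470,318),"mug":(245,240),"jar":(527,268),"block":(514,346)}
        for k,(u,v) in pts.items(): print(k,np.round(P[v,u],4))
        poly=np.array([(318,190),(480,205),(485,320),(300,290)]); m=np.zeros(z.shape,np.uint8); cv2.fillPoly(m,[poly],1); cv2.circle(m,(392,278),38,0,-1)
    else:
        poly=np.array([(272,205),(395,238),(425,370),(270,365)]); m=np.zeros(z.shape,np.uint8); cv2.fillPoly(m,[poly],1); cv2.circle(m,(307,272),42,0,-1)
    Q=P[(m>0)&(z>0)]
    c=Q.mean(0)
    for i in range(5):
        nn=np.linalg.svd(Q-c,full_matrices=False)[2][2]; nn*=np.sign(nn[2]); d=(Q-c)@nn; Q=Q[abs(d)<max(2*d.std(),.001)]; c=Q.mean(0)
    print("plane",c,nn,"tilt",np.arccos(nn[2]),"yaw of n",np.degrees(np.arctan2(nn[1],nn[0])),d.std(),len(Q))
    d=(P-c)@nn
    lid=(abs(d)<.005)&(z>0)&(P[...,2]>.05)
    k,lab,st,cen=cv2.connectedComponentsWithStats(lid.astype(np.uint8)); b=1+np.argmax(st[1:,4]); L=P[lab==b]
    # latch: 12..25 mm above plane
    ch=(d>.008)&(d<.03)&(np.linalg.norm(P-np.median(P[270:285,385:400].reshape(-1,3),0) if n=="top" else P-P[272,307],axis=-1)<.07)&(z>0)
    print("cheek",P[ch].mean(0),ch.sum(),"d",np.percentile(d[ch],[5,50,95]))
    # lid rectangle in plane coordinates
    ey=np.cross([0,0,1],nn); ey/=np.linalg.norm(ey); ex=np.cross(ey,nn)
    ab=np.stack([(L-c)@ex,(L-c)@ey],-1).astype(np.float32)
    r=cv2.minAreaRect(ab); print("rect",r); 
    for bx in cv2.boxPoints(r): print(np.round(c+bx[0]*ex+bx[1]*ey,4))
    np.save(n+"_d.npy",d)
E
```

```text
top valid 0.9962076822916667 table z -0.00015330404265559655
hingeL [0.639  0.005  0.1145]
lidc [ 0.5887 -0.079   0.1267]
lidR [ 0.5494 -0.1926  0.1354]
latch [ 0.5071 -0.0757  0.1674]
nearR [0.4844 0.0165 0.7307]
mug [0.5695 0.1416 0.0029]
jar [ 0.53   -0.2812  0.0943]
block [ 0.4165 -0.274   0.061 ]
plane [ 0.55203026 -0.08880512  0.14239505] [ 0.38520729 -0.05696994  0.92106991] tilt 0.39997711317887497 yaw of n -8.412732598509933 0.0006747793639002501 12976
cheek [ 0.50944113 -0.07491544  0.18025858] 1798 d [0.01026078 0.01866821 0.02025771]
rect ((0.02133256196975708, 0.006815381348133087), (0.24898768961429596, 0.26024681329727173), 0.08387826383113861)
[0.4779 0.0604 0.1826]
[ 0.4401 -0.1971  0.1825]
[ 0.6671 -0.2303  0.0855]
[0.7048 0.0272 0.0857]
side valid 0.9959993489583333 table z -0.001079564658044728
plane [ 0.55867764 -0.11057951  0.13802328] [ 0.38620036 -0.05527303  0.92075739] tilt 0.40077891171956104 yaw of n -8.144865748125486 0.0005651076596282949 13076
cheek [ 0.51188323 -0.08140876  0.17877241] 1548 d [0.01069939 0.01876813 0.02000588]
rect ((0.013688459992408752, 0.026047974824905396), (0.26199501752853394, 0.24895697832107544), 89.67167663574219)
[ 0.4422 -0.1992  0.1815]
[ 0.669  -0.2331  0.0844]
[0.7074 0.0261 0.0838]
[0.4807 0.0599 0.181 ]
```

```bash
cat >> h.py <<'E'
from scipy.spatial.transform import Rotation as Ro
ORG=np.array([.5565,-.0835,0]); YAW=np.radians(-8.3)
RC=Ro.from_euler('z',YAW).as_matrix()
def W(p): return ORG+RC@np.asarray(p)      # case frame -> world
def dp(st,target):
    return Ro.from_quat(st["tool_rot"]).as_matrix().T@(np.asarray(target)-st["tcp_pos"])*100
E
python3 - <<'E'
from station import manip
from h import *
s=manip.sense()
print("via",dp(s,[.40,.30,.25])); t=W([-.065,-.095,.25]); print(t,dp(s,t))
ty=Ro.from_quat(s["tool_rot"]).as_matrix()[:,1]; print("tool y",ty)
# check projections
t0=np.load("top0.npz"); s0=np.load("side0.npz"); a=.4
for x,y in [(0,.13),(0,-.13),(.24,.13),(.24,-.13)]:
    X=W([.12-(.24-x)*np.cos(a)+.01*np.sin(a),y,.08+(.24-x)*np.sin(a)+.01*np.cos(a)]); print(X,proj(t0,X),proj(s0,X))
for x,y in [(-.12,.13),(-.12,-.13)]: print(proj(t0,W([x,y,.08])))
E
```

```text
via [-3.20130277e+01 -2.40309654e+01 -1.53835077e-02]
[ 0.47846698 -0.1681218   0.25      ] [-5.04469098e+01 -6.77704051e+01  4.98532158e-02]
tool y [ 0.23068317  0.97302756 -0.00162709]
[0.47912353 0.05916407 0.18267101] [284.03685437 297.18233542] [266.39108153 191.20657013]
[ 0.44159092 -0.19811264  0.18267101] [494.59352308 334.67305191] [258.51141592 369.75502808]
[0.6978628  0.02725346 0.08921061] [315.77780748 150.39058228] [416.91947017 231.300514  ]
[ 0.66033018 -0.23002325  0.08921061] [488.14277147 179.45895316] [458.43808746 396.4552421 ]
[286.68743412 312.27447873]
[464.46203933 344.0889184 ]
```

```bash
python3 -m creep '{"claw":[0,0,0,0,0,0,0,0,0,0,0,0],"dp":[[-4,-3,0],[-8,-6,0],[-12,-9,0],[-16,-12,0],[-20,-15,0],[-24,-18,0],[-28,-21,0],[-32,-24,0],[-34,-29,0],[-36,-33.5,0],[-38,-38,0],[-40,-42.5,0]],"roll":[0,0,0,0,0,0,0,0,0,0,0,0]}' 20; python3 -c "
from station import manip
from h import *
s=manip.sense(); print(dp(s,W([-.065,-.095,.25])),s['q'])"
```

```text
t: 1.35
tcp_pos: [0.435, 0.102, 0.2503]
tool_rot: [0.116, 0.993, 0.0, 0.0]
force: [0.7, -0.4, -0.1]
finger_gap: -0.002
[-10.45885874 -25.27750483   0.02783083] [-2.08753338e-02  2.88620532e-01  1.86138846e+00  4.72324053e-05
  9.91529230e-01 -1.35911289e+00]
```

```bash
python3 -m creep '{"claw":[0,0,0,0,0,0,0,0,0],"dp":[[-1.8,-4.2,0],[-3.6,-8.4,0],[-5.4,-12.6,0],[-7.2,-16.8,0],[-9,-21,0],[-10.4,-25.2,0],[-10.4,-25.2,2],[-10.4,-25.2,4.2],[-10.4,-25.2,4.2]],"roll":[0,0,0,0,0,0,0,0,0]}'
python3 - <<'E'
from station import manip,imaging
from h import *
s=manip.sense(); print(dp(s,W([-.065,-.095,.25])),s['q'],s['force'])
for n in ["side","wrist"]:
    m=imaging.snapshot(n); cv2.imwrite(f"pics/{n}1.png",m["image"][:,:,::-1])
E
```

```text
t: 2.25
tcp_pos: [0.476, -0.1648, 0.2058]
tool_rot: [0.117, 0.993, 0.001, -0.003]
force: [0.4, 0.5, -0.3]
finger_gap: 0.001
[-0.28469527 -0.25773564 -4.42159076] [-5.55437296e-01  4.32065336e-01  1.77557171e+00  5.32673551e-06
  9.40869354e-01 -1.89213564e+00] [ 0.35858086  0.48321453 -0.30672187]
```

View pics/side1.png

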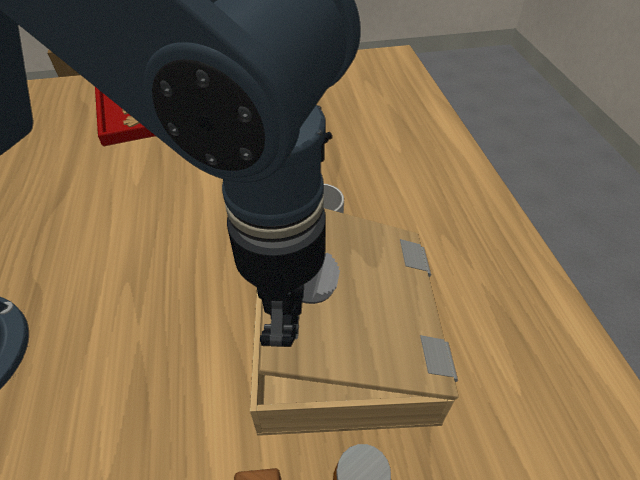

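View pics/wrist1.png

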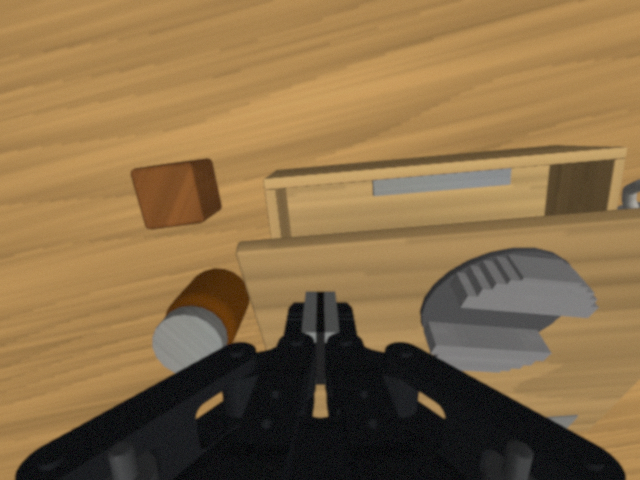

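The wrist view shows the shut fingertips at (320,300), over the bare −y corner of the lid. The latch is at (510,310) and well clear of them. Pushing down now.

```bash
python3 -m creep '{"claw":[0,0,0,0,0,0,0,0,0],"dp":[[-0.2,-0.2,1],[-0.2,-0.2,2],[-0.2,-0.2,3],[-0.2,-0.2,4],[-0.2,-0.2,5],[-0.2,-0.2,6],[-0.2,-0.2,7],[-0.2,-0.2,8],[-0.2,-0.2,8.5]],"roll":[0,0,0,0,0,0,0,0,0]}'; python3 -c "
from station import manip
from h import *
s=manip.sense(); print(dp(s,W([-.065,-.095,.109])),s['force'])"
```

```text
t: 3.25
tcp_pos: [0.4791, -0.1675, 0.1221]
tool_rot: [0.116, 0.993, 0.0, -0.001]
force: [-0.7, 0.1, 0.6]
finger_gap: -0.001
[ 0.04824779 -0.07221456  1.30720133] [-0.74451374  0.13078298  0.61185045]
```

```bash
python3 -m creep '{"claw":[0,0,0,0],"dp":[[0,0,0.5],[0,0,1.0],[0,0,1.3],[0,0,1.3]],"roll":[0,0,0,0]}'
python3 - <<'E'
from station import manip,imaging
from h import *
s=manip.sense(); print(s["tcp_pos"],s['force'])
m=imaging.snapshot("side"); cv2.imwrite("pics/side2.png",m["image"][:,:,::-1])
P=cloud(m)
for u,v in [(350,330),(380,330),(400,300),(280,360),(400,360)]: 
    X=P[v,u]; print(np.round(X,4), np.round(RC.T@(X-ORG),4))
E
```

```text
t: 3.65
tcp_pos: [0.4797, -0.1678, 0.11]
tool_rot: [0.116, 0.993, 0.0, 0.0]
force: [-0.1, -0.1, -0.2]
finger_gap: -0.001
[ 0.47968821 -0.16776606  0.1100023 ] [-0.10774003 -0.10423905 -0.16117604]
[ 0.5572 -0.1204  0.09  ] [ 0.006  -0.0364  0.09  ]
[ 0.5957 -0.1264  0.0871] [ 0.045  -0.0368  0.0871]
[ 0.6348 -0.0875  0.0879] [0.078  0.0073 0.0879]
[ 0.4639 -0.204   0.2061] [-0.0743 -0.1326  0.2061]
[ 0.608  -0.1721  0.0881] [ 0.0638 -0.0803  0.0881]
```

View pics/side2.png

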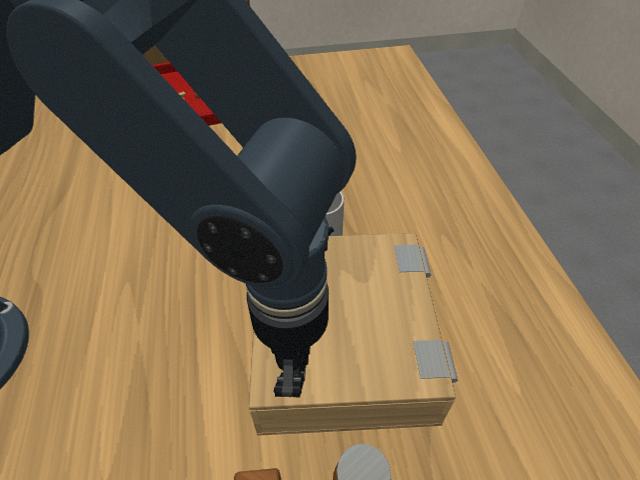

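The side view shows the lid nearly flush, with only a thin line at about (350,405). I'll press on until the force rises.

```bash
python3 -m creep '{"claw":[0,0,0,0],"dp":[[0,0,0.2],[0,0,0.3],[0,0,0.3],[0,0,0.3]],"roll":[0,0,0,0]}'
```

```text
t: 4.1
tcp_pos: [0.4801, -0.168, 0.1089]
tool_rot: [0.116, 0.993, -0.0, 0.001]
force: [-2.4, 1.0, 11.8]
finger_gap: -0.005
```

```bash
python3 -m creep '{"claw":[0,0,0],"dp":[[0,0,0.1],[0,0,0.1],[0,0,0.1]],"roll":[0,0,0]}'; python3 -m creep '{"claw":[0,0,0,0,0,0,0,0],"dp":[[0,0,-2],[0,0,-5],[0,0,-8],[0,0,-11],[-1,4,-11],[-2,8,-11],[-3,12,-11],[-3,15,-11]],"roll":[0,0,0,0,0,0,0,0]}'
python3 - <<'E'
from station import manip,imaging
from h import *
for n in ["top","side","wrist"]:
    m=imaging.snapshot(n); cv2.imwrite(f"pics/{n}3.png",m["image"][:,:,::-1]); np.savez(f"{n}3.npz",**m)
s=manip.sense(); print(s["tcp_pos"],s['q'])
E
```

```text
t: 4.4
tcp_pos: [0.4801, -0.168, 0.1088]
tool_rot: [0.116, 0.993, -0.001, 0.001]
force: [-3.9, 1.7, 18.8]
finger_gap: 0.002
t: 5.2
tcp_pos: [0.5452, -0.027, 0.2168]
tool_rot: [0.116, 0.993, 0.0, 0.002]
force: [0.3, -0.6, 0.5]
finger_gap: 0.003
[ 0.54350747 -0.02699082  0.21634208] [-2.55003297e-01  4.63591251e-01  1.67222735e+00 -8.10365174e-05
  1.00548369e+00 -1.59660213e+00]
```

View pics/top3.png

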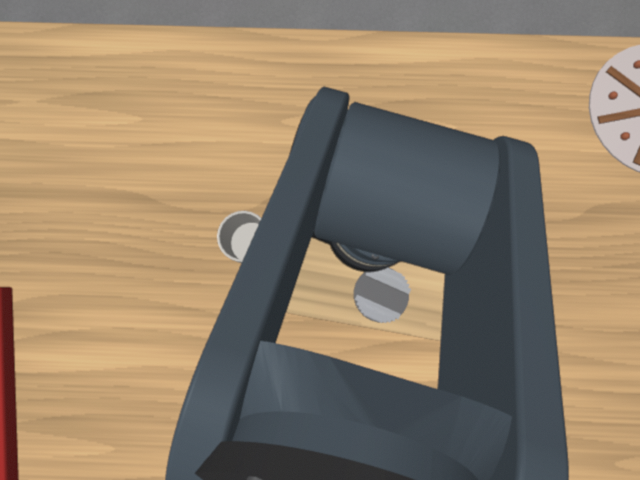

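View pics/wrist3.png

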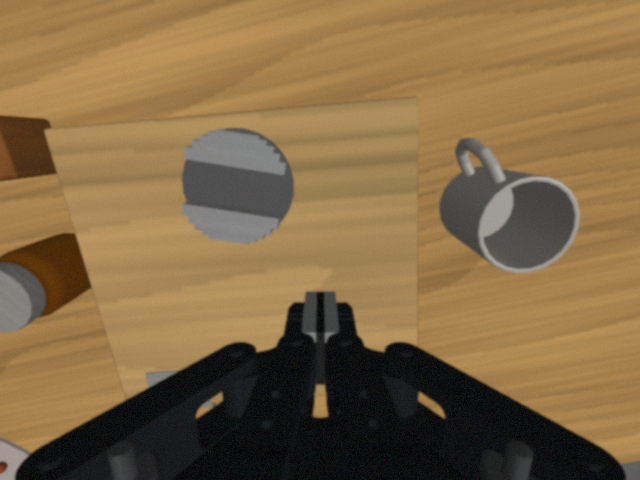

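View pics/side3.png

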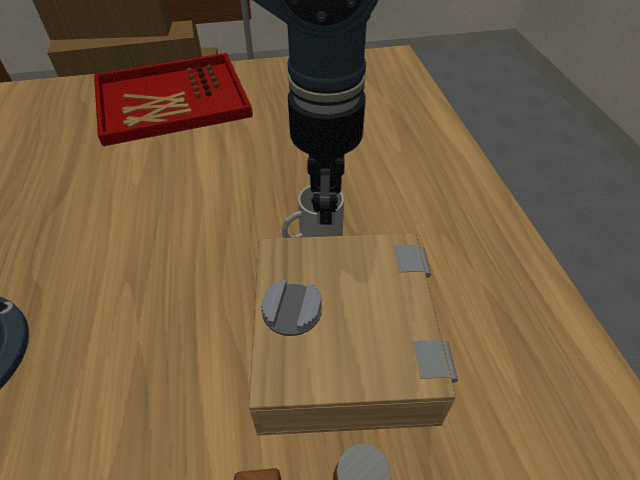

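Both views show the lid flat. The latch is in plain view at (381,295) in top and (292,307) in side. Next I'll measure the slot pose.

Run:
```python
from h import *
from station import manip
L=W([-.07,0,.094]); print("pred latch",L)
for n,c in [("top",(381,295)),("side",(292,307)),("wrist",(238,185))]:
    s=np.load(n+"3.npz"); P=cloud(s); z=s["z_map"]; d=np.linalg.norm((P-L)[...,:2],axis=-1)
    ok=(z>0)&(d<.055)
    lid=(z>0)&(d>.05)&(d<.09)&(abs(P[...,2]-.09)<.01); Q=P[lid]; A=np.c_[Q[:,:2]-L[:2],np.ones(len(Q))]; k=np.linalg.lstsq(A,Q[:,2],rcond=None)[0]
    print(n,"lid z at latch",k[2],"slopes",k[:2]@RC[:2,:2])
    ch=ok&(P[...,2]>k[2]+.014)&(P[...,2]<k[2]+.024); fl=ok&(P[...,2]>k[2]+.002)&(P[...,2]<k[2]+.008)&(d<.035)
    C=P[ch][:,:2]; print("cheek",len(C),C.mean(0),"minrect",cv2.minAreaRect(C.astype(np.float32)))
    # slot direction: line separating cheeks: search heading maximising gap
    best=None
    for a in np.radians(np.arange(0,60,.5)):   # heading clockwise from +y
        nrm=np.array([np.cos(a),-np.sin(a)]); p=np.sort(C@nrm); m=np.median(p)
        p=p[(p>np.percentile(p,2))&(p<np.percentile(p,98))]; g=np.diff(p); i=g.argmax()
        if best is None or g[i]>best[0]: best=(g[i],np.degrees(a),(p[i]+p[i+1])/2-L[:2]@nrm)
    print("gap,heading,offset",best,"cam",np.radians(best[1])+YAW)
    if fl.sum()>50: print("floor",P[fl].mean(0),cv2.minAreaRect(P[fl][:,:2].astype(np.float32)))
s=manip.sense(); ty=Ro.from_quat(s["tool_rot"]).as_matrix()[:,1]; print("tool y heading cw",np.degrees(np.arctan2(ty[0],ty[1])))
```

```text
pred latch [ 0.48723319 -0.07339507  0.094     ]
top lid z at latch 0.08968836928816253 slopes [0.00075695 0.00017581]
cheek 1180 [ 0.48470833 -0.07238793] minrect ((0.4868483543395996, -0.07213789224624634), (0.06589587032794952, 0.07390148937702179), 67.87377166748047)
gap,heading,offset (np.float64(0.02972059221753781), np.float64(22.5), np.float64(-0.0009645076327963742)) cam 0.24783675378319478
floor [ 0.48674013 -0.07327774  0.09381047] ((0.4867417514324188, -0.07337866723537445), (0.06945586949586868, 0.02965587191283703), 67.64825439453125)
side lid z at latch 0.08850243968318824 slopes [-0.00131845 -0.00220429]
cheek 1287 [ 0.48863707 -0.07603702] minrect ((0.48892346024513245, -0.07407321035861969), (0.06681641936302185, 0.07390329986810684), 67.79478454589844)
gap,heading,offset (np.float64(0.029285902699025534), np.float64(22.0), np.float64(0.0017089790589984721)) cam 0.23911010752322312
floor [ 0.48664096 -0.07442437  0.0925748 ] ((0.48774728178977966, -0.0735185295343399), (0.0697118490934372, 0.02859434299170971), 67.52207946777344)
wrist lid z at latch 0.09028854935329428 slopes [ 0.00081182 -0.0003218 ]
cheek 5471 [ 0.48616405 -0.07235491] minrect ((0.4881678819656372, -0.07349932938814163), (0.06652868539094925, 0.0744783952832222), 67.75238800048828)
gap,heading,offset (np.float64(0.02929398051176757), np.float64(22.5), np.float64(0.00046366912588974296)) cam 0.24783675378319478
floor [ 0.48869429 -0.07420554  0.09437695] ((0.48887524008750916, -0.07409417629241943), (0.0698539987206459, 0.028795400634407997), 67.75543975830078)
tool y heading cw 13.129562921354493
```

Lid flat, slope below 0.002. Cam is about 0.245 rad and the slot centre is near (0.4875, −0.0735). Aligning above the slot next.

```bash
python3 -c "
from station import manip
from h import *
s=manip.sense(); print(s['tcp_pos'],dp(s,[.4875,-.0735,.15]))"
```

```text
[ 0.54350747 -0.02699082  0.21634208] [ 4.39977753 -5.8010656   6.63337896]
```

```bash
python3 -m creep '{"claw":[3,3,3,3,3,3,3],"dp":[[2.2,-2.9,0],[4.4,-5.8,0],[4.4,-5.8,2],[4.4,-5.8,4],[4.4,-5.8,6.6],[4.4,-5.8,6.6],[4.4,-5.8,6.6]],"roll":[0.08,0.16,0.16,0.16,0.16,0.16,0.16]}'
python3 - <<'E'
from station import manip,imaging
from h import *
for n in ["wrist","side"]:
    m=imaging.snapshot(n); cv2.imwrite(f"pics/{n}4.png",m["image"][:,:,::-1])
s=manip.sense(); print(s["tcp_pos"],s['q'],s['force'],s['ft_torque'],s['finger_gap'])
ty=Ro.from_quat(s["tool_rot"]).as_matrix()[:,1]; print("tool y heading cw",np.degrees(np.arctan2(ty[0],ty[1])))
print(dp(s,[.4875,-.0735,.114]))
E
```

```text
t: 6.05
tcp_pos: [0.4869, -0.0758, 0.1504]
tool_rot: [0.196, 0.981, -0.0, -0.0]
force: [0.5, 0.3, -0.3]
finger_gap: 0.351
[ 0.48783523 -0.075705    0.15133753] [-3.80675951e-01  5.08427728e-01  1.85356913e+00 -1.60658855e-04
  7.77486931e-01 -1.55804617e+00] [0.11256054 0.15800886 0.72243212] [-0.00335489 -0.05253177  0.01697032] 0.35093252086393867
tool y heading cw 22.53510750131791
[0.1233477  0.19113719 3.73348424]
```

View pics/wrist4.png

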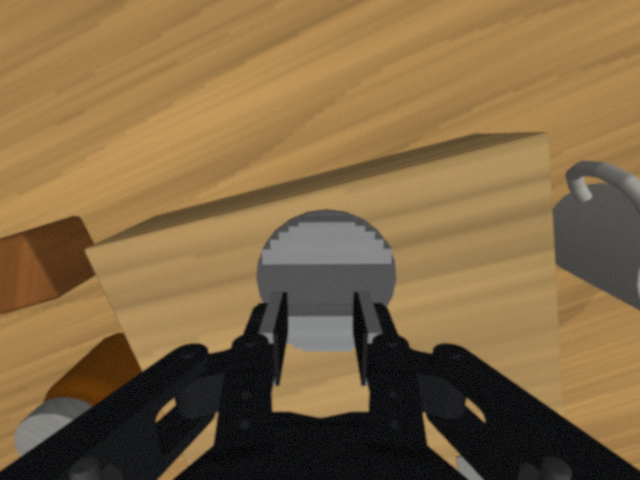

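View pics/side4.png

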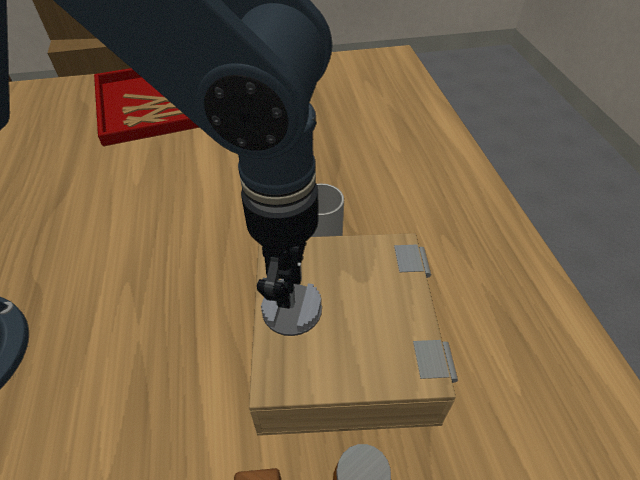

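The wrist view shows the slot band (260–395, rows 265–310) parallel to the jaw direction and centred between the fingers. Descending.

```bash
python3 -m creep '{"claw":[3,3,3,3,3],"dp":[[0.1,0.2,1],[0.1,0.2,2],[0.1,0.2,3],[0.1,0.2,3.7],[0.1,0.2,3.7]],"roll":[0,0,0,0,0]}'; python3 -c "
from station import manip
from h import *
s=manip.sense(); print(dp(s,[.4875,-.0735,.114]),s['force'],s['ft_torque'])"
```

```text
t: 6.65
tcp_pos: [0.4867, -0.0726, 0.1127]
tool_rot: [0.195, 0.981, 0.0, -0.001]
force: [0.4, 0.0, 0.6]
finger_gap: 0.35
[-0.10524942 -0.05727053 -0.13047612] [0.39760167 0.02699708 0.63856928] [-0.00134897 -0.00433403 -0.0502931 ]
```

No contact yet, and the fingertips are in the slot. Turning now.

```bash
python3 -m creep '{"claw":[3,3,3,3,3,3,3],"dp":[[0,0,0],[0,0,0],[0,0,0],[0,0,0],[0,0,0],[0,0,0],[0,0,0]],"roll":[0.1,0.2,0.3,0.4,0.5,0.6,0.6]}'
python3 - <<'E'
from station import manip,imaging
from h import *
for n in ["wrist"]:
    m=imaging.snapshot(n); cv2.imwrite(f"pics/{n}5.png",m["image"][:,:,::-1])
s=manip.sense(); print(s["tcp_pos"],s['q'],s['force'],s['ft_torque'],s['finger_gap'])
E
```

```text
t: 7.35
tcp_pos: [0.4881, -0.0734, 0.1131]
tool_rot: [0.476, 0.879, -0.0, 0.001]
force: [1.8, -0.8, -0.5]
finger_gap: 0.353
[ 0.48808286 -0.07335824  0.11310551] [-3.75884952e-01  5.78322658e-01  1.87982298e+00 -3.62669164e-04
  6.81106832e-01 -9.55758554e-01] [ 1.53520719 -0.8107429  -0.9307642 ] [-0.33561939 -0.35540828  0.10136571] 0.34907592553242933
```

View pics/wrist5.png

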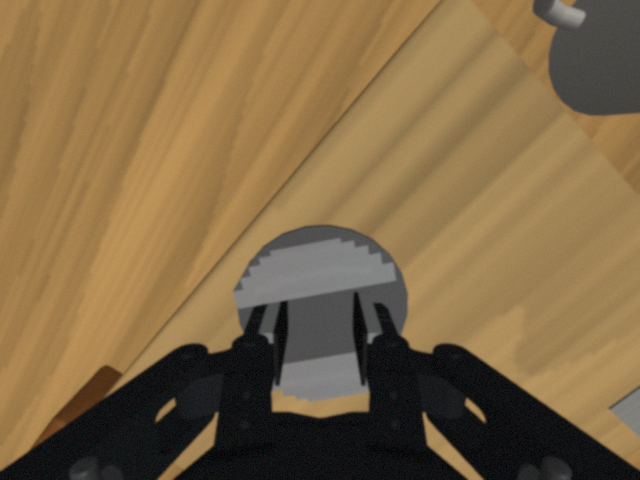

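The latch is turning with the fingers, with the slot lagging about 8°. Continuing.

```bash
python3 -m creep '{"claw":[3,3,3,3,3,3,3,3,3],"dp":[[0,0,0],[0,0,0],[0,0,0],[0,0,0],[0,0,0],[0,0,0],[0,0,0],[0,0,0],[0,0,0]],"roll":[0.1,0.2,0.3,0.4,0.5,0.6,0.7,0.8,0.8]}'; python3 -c "
from station import manip
from h import *
s=manip.sense(); print(s['q'][[0,5]],s['force'],s['ft_torque'])"
```

```text
t: 8.3
tcp_pos: [0.4872, -0.0728, 0.1131]
tool_rot: [0.78, 0.625, 0.0, 0.0]
force: [0.2, -0.8, 0.0]
finger_gap: 0.353
[-0.37555244 -0.155543  ] [ 0.16555142 -0.83107795  0.0267093 ] [-0.11779336 -0.102726   -0.03336017]
```

```bash
python3 -m creep '{"claw":[3,3,3],"dp":[[0,0,0],[0,0,0],[0,0,0]],"roll":[0.05,0.08,0.08]}'; python3 -c "
from station import manip
from h import *
s=manip.sense(); print(s['q'][[0,5]],s['force'],s['ft_torque'])"; python3 -m creep '{"claw":[3,3,3],"dp":[[0,0,0],[0,0,0],[0,0,0]],"roll":[0.03,0.06,0.06]}'; python3 -c "
from station import manip,imaging
from h import *
s=manip.sense(); print(s['q'][[0,5]],s['force'],s['ft_torque'])
for n in ['wrist','side']:
    m=imaging.snapshot(n); cv2.imwrite(f'pics/{n}6.png',m['image'][:,:,::-1])"
```

```text
t: 8.6
tcp_pos: [0.487, -0.0727, 0.1132]
tool_rot: [0.805, 0.593, -0.0, -0.0]
force: [1.4, -1.0, -1.2]
finger_gap: 0.355
[-0.37564034 -0.07553096] [ 1.37843191 -0.98208723 -1.16490332] [-0.17797863 -0.1872401  -0.01928889]
t: 8.9
tcp_pos: [0.487, -0.0726, 0.1132]
tool_rot: [0.822, 0.569, -0.0, -0.0]
force: [1.8, -0.3, -2.1]
finger_gap: 0.352
[-0.37547248 -0.01470447] [ 1.79714815 -0.27426132 -2.07416874] [-0.05646476 -0.32984041  0.13321791]
```

View pics/wrist6.png

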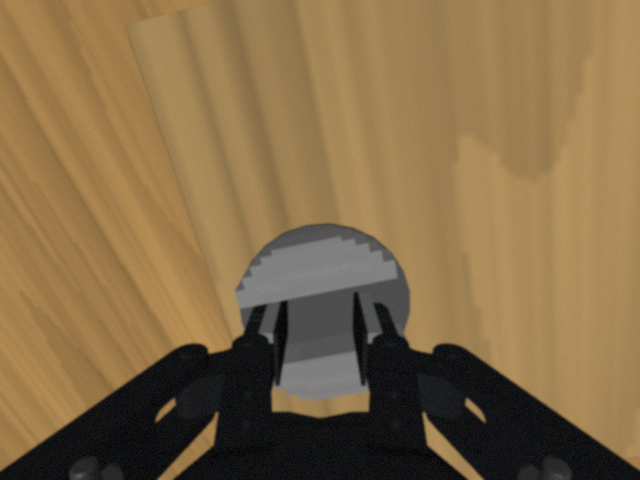

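```bash
cat > cam.py <<'E'
from h import *
def cam(s,L=(.4875,-.0735)):
    L=np.array(L); P=cloud(s); z=s["z_map"]; d=np.linalg.norm(P[...,:2]-L,axis=-1)
    C=P[(z>0)&(d<.042)&(abs(P[...,2]-.1085)<.005)][:,:2]-L
    best=None
    for c in np.arange(-.1,1.9,.01):
        a=c-YAW; n=np.array([np.cos(a),-np.sin(a)]); p=np.abs(C@n)
        v=np.percentile(p,3)
        if best is None or v>best[0]: best=(v,c)
    return best,len(C)
E
python3 - <<'E'
from station import manip,imaging
from cam import *
for n in ["top3","side3","wrist3"]: print(n,cam(np.load(n+".npz")))
for n in ["wrist","side"]:
    m=imaging.snapshot(n); print(n,cam(m)); np.savez(n+"6.npz",**m)
E
```

```text
top3 ((np.float64(0.014449704859970826), np.float64(0.20999999999999983)), 1181)
side3 ((np.float64(0.014049537068263852), np.float64(0.2599999999999998)), 1265)
wrist3 ((np.float64(0.01526477906618011), np.float64(0.23999999999999985)), 5504)
wrist ((np.float64(0.008866758208500131), np.float64(1.699999999999999)), 11936)
side ((np.float64(0.006678034202472563), np.float64(1.789999999999999)), 1030)
```

View pics/side6.png

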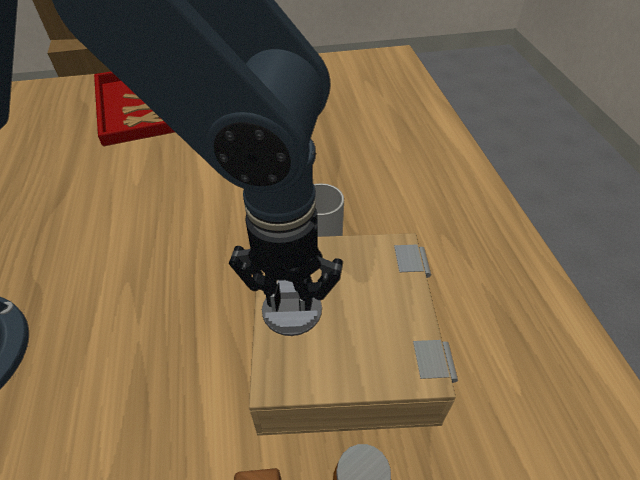

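The fingers contaminate that measurement. I'll turn a little further, watching the moment for the stop.

```bash
P='from station import manip
s=manip.sense(); print(s["q"][5],s["force"].round(1),s["ft_torque"].round(3))'; python3 -m creep '{"claw":[3,3,3],"dp":[[0,0,0],[0,0,0],[0,0,0]],"roll":[0.03,0.03,0.03]}' >/dev/null;python3 -c "$P";  python3 -m creep '{"claw":[3,3,3],"dp":[[0,0,0],[0,0,0],[0,0,0]],"roll":[0.03,0.03,0.03]}'; python3 -c "$P"
```

```text
0.014589119947317998 [ 1.8  0.8 -3.5] [ 0.12  -0.388  0.747]
t: 9.7
tcp_pos: [0.487, -0.0727, 0.1132]
tool_rot: [0.839, 0.545, -0.0, 0.0]
force: [3.0, 1.4, -4.3]
finger_gap: 0.35
0.04388902179484877 [ 3.   1.4 -4.3] [ 0.241 -0.523  1.416]
```

The moment rose sharply to 1.4 N·m, so the latch is at its hard stop. I'll unwind within the play and then lift straight out.

```bash
P='from station import manip
s=manip.sense(); print(s["q"][5],s["force"].round(1),s["ft_torque"].round(3))'; python3 -m creep '{"claw":[3,3,3,3],"dp":[[0,0,0],[0,0,0],[0,0,0],[0,0,0]],"roll":[-0.06,-0.12,-0.17,-0.17]}' >/dev/null;python3 -c "$P";  python3 -m creep '{"claw":[3,3,3,3],"dp":[[0,0,-0.5],[0,0,-1],[0,0,-2],[0,0,-3.5]],"roll":[0,0,0,0]}'; python3 -c "$P"
```

```text
-0.1214221511328398 [ 1.1 -0.5  0.1] [ 0.024 -0.003  0.002]
t: 10.5
tcp_pos: [0.4866, -0.0726, 0.1488]
tool_rot: [0.791, 0.612, -0.0, -0.001]
force: [-0.3, -0.7, -0.5]
finger_gap: 0.352
-0.12292134132267021 [-0.3 -0.7 -0.5] [-0.019  0.001 -0.013]
```

```bash
python3 -m creep '{"claw":[3,3,3,3,3,3],"dp":[[0,0,-3],[0,0,-7],[3,2,-8],[6,4.4,-9],[6,6,-9],[6,6,-9]],"roll":[0,0,0,0,0,0]}'
python3 - <<'E'
from station import manip,imaging
from cam import *
for n in ["top","side","wrist"]:
    m=imaging.snapshot(n); np.savez(n+"7.npz",**m); cv2.imwrite(f"pics/{n}7.png",m["image"][:,:,::-1]); print(n,cam(m))
    P=cloud(m);z=m["z_map"]; q=(P-ORG)@RC; k=(z>0)&(abs(q[...,0])<.11)&(abs(q[...,1])<.12)&(abs(q[...,2]-.09)<.012)&(np.hypot(q[...,0]+.07,q[...,1])>.048)
    Q=q[k]; print("lid fit",np.linalg.lstsq(np.c_[Q[:,:2],np.ones(len(Q))],Q[:,2],rcond=None)[0].round(4),"near z",np.median(Q[Q[:,0]<-.09][:,2]))
E
```

```text
t: 11.1
tcp_pos: [0.5624, -0.0295, 0.2398]
tool_rot: [0.79, 0.613, 0.001, 0.002]
force: [0.6, 0.1, -0.2]
finger_gap: 0.352
top ((np.float64(0.014188186756370144), np.float64(1.5299999999999991)), 1194)
lid fit [-0.0007 -0.0001  0.0897] near z 0.08974708303205703
side ((np.float64(0.01466008973742559), np.float64(1.5599999999999992)), 1336)
lid fit [-0.0002 -0.0025  0.0885] near z 0.08865992290856795
wrist ((np.float64(0.014981908578281527), np.float64(1.619999999999999)), 2388)
lid fit [0.0019 0.0002 0.0904] near z 0.09027289399594793
```

View pics/side7.png

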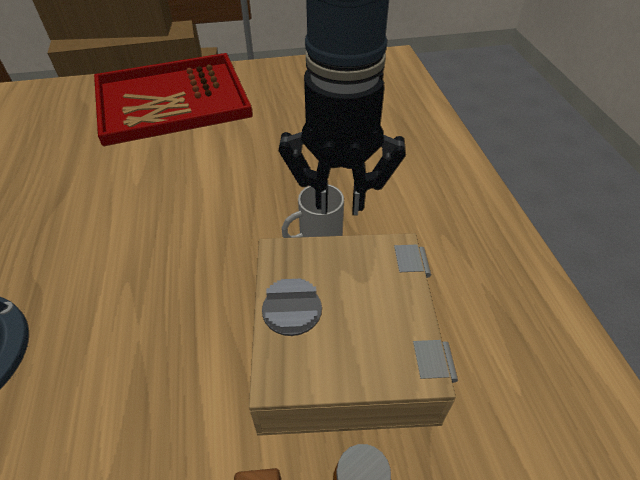

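View pics/wrist7.png

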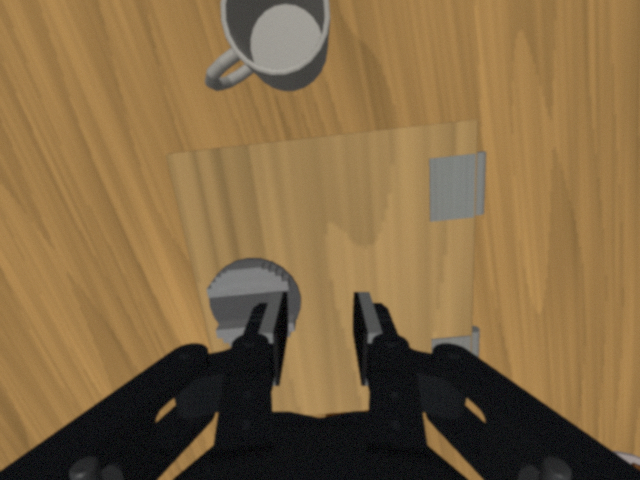

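The side view shows the slot (265–320, row 305) running square to the free edge, with the lid flush. The mug, jar and block are where they were. Handing in.

```bash
python3 -c "
from station import workorder,manip
print(manip.sense()['qd'].round(3)); print(workorder.sign_off())"
```

```text
[-0.005  0.     0.012  0.001 -0.005 -0.004]
the job is handed in; nothing more can be done
None
```

The lid is shut and the latch is turned to its stop, so the case should be locked. I handed the job in at about 11 s of the 45 s allowed. The sign-off gives no verdict.

- **Lid:** I pressed the bare −y corner down with the closed fingertips until it met solid resistance of about 19 N. All three cameras then showed it flat, with the near edge at 89–90 mm.
- **Latch:** I set the two fingertips, 30 mm apart, in the slot and turned it clockwise. The moment then rose sharply from 0.1 to 1.4 N·m, which marked the hard stop. After backing off and lifting out, the cameras read the latch at 1.53 (top), 1.56 (side) and 1.62 rad (wrist). They differ by about ±0.05, centred on 1.57.
- **Failed check:** a latch reading taken while the fingers were still in the slot gave 1.70–1.79 rad. I dropped it because the fingers were in view.
- **Other objects:** I only checked the mug, jar and block by eye, and they showed no movement. The robot ended clear of everything, with no force on the tool.

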